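Pin the filter holder shut and keep it pressed

ROBOT

A 6-joint arm with a two-finger parallel gripper is mounted at the origin on the work surface. World frame = base frame: x ahead of the robot, y to its left, z up, the work surface at z = 0. Lengths are in m, angles in rad, forces in N, time in s.
With the tool pointing down it reaches from about 0.425 to 0.925 m from the base axis. Payload 12.5 kg.
Tool frame: the origin (TCP) lies between the finger pads, 19 mm behind the fingertips; this is the grasp point; z points along the fingers, y is the line along which they close (so a half turn about z gives the same grasp; the last joint's range is limited). The gripper opens to 85 mm and grips with 20 to 120 N. Pads are 22 mm wide; open, the fingers measure 114 mm over their backs; the gripper's body (76 mm by 85 mm) begins 54 mm behind the grasp point. The pads swing forward as they close: fully open they stand 13 mm farther back than shut.
Start: joints at [1.174, 0.491, 1.559, -0, 1.092, -0.106], TCP at [0.179, 0.599, 0.25] pointing down, gripper open.
Joint ranges: [-3.1, 3.1], [-0.84, 2.19], [0.05, 2.79], [-1.13, 4.28], [0.06, 2.93], [-2.69, 2.69]. Speed limits (rad/s): [2.22, 2.22, 2.79, 3.14, 3.14, 3.14].

INTERFACE

Orientations are given as a rotation vector (axis times angle).
In Python, from station import state, capture, get_calibration, order gives the robot as it stands.
- The arm moves only by the tool jog_arm, never from a script. Its argument "plan" is a list of rows, each an object of numbers: "dx", "dy", "dz": the shift along the world's x, y, z in m; "rx", "ry", "rz": the turn, a rotation vector about the world's x, y, z in rad; "fingers": the finger opening in m, from 0 to 0.0854. In form: [{"dx": .., "dy": .., "dz": .., "rx": .., "ry": .., "rz": .., "fingers": ..}, ...]. A call has 1 to 8 rows; each row is the pose to reach, as a shift and turn from the pose commanded when the call began; what a row does not reach only later rows make up. A row lasts 1/12 s, in which the tool goes at most 41.7 mm and 7.16 degrees, less where a joint would pass 70% of its speed; a pose out of reach is approached as far as the arm can. A call with a gripper value outside its range is refused whole. The fingers move at their own pace and stop on an object; "newtons" is the grip in N (left out, the last holds). Time passes only in rows, so rows that repeat a pose let the fingers close. It gives the time, the measured TCP pose, the force, the opening and the grip force at its end, in the units of the state.
- state(): the state, without advancing time (a new reading comes with each control period).
- capture(name): name is "side" or "top" or "wrist"; returns the picture (400x640x3 uint8, red, green, blue); there is no depth.
- get_calibration(name): a dict with "fx", "fy", "cx", "cy" (pixels), "k1" (the pictures are not rectified: a ray, as slopes to the right and down, at radius r is drawn at 1 + k1 r^2 times it, then the intrinsics apply), "eye" and "attitude" of the camera in the world; the wrist camera has in their place "mount" (4x4, takes a point from camera to tool coordinates, whose origin is the TCP and whose axes are the flange's). Camera axes: x right, y down, z forward; pixel columns grow to the right and rows downward; lengths in m; the calibration is good to about 2 mm. A picture is of the moment at which its call begins: read the wrist's pose just before it. get_calibration takes no time and is no camera call.
- order.hand_in(): hands the job in; it is judged then, once.
The state is a dict: "time": time; "qpos": joint angles; "joint_velocities": joint speeds; "joint_efforts": joint torques, N m; "eef_pos": TCP position; "ee_rot": TCP orientation; "wrist_force": force on the tool from outside, world axes, zero at the start; "moment": the same for the moment, N m; "finger_gap": opening from 0.0 (shut) to 1.0 (fully open); "gripper_force": force on a finger pad.
Only numpy, scipy, OpenCV 4.12 (cv2) and the standard library are available. Lean on these libraries where they do the work, as an engineer would, in place of code of your own. Each camera call takes 0.05 s, during which the arm holds its last target. There are 200 camera calls.

TASK

Fold the open cover of the hinged aluminium filter holder down onto its base, then take the steel locking pin from the wooden rack and push it, tip down, through the hole in the cover into the base. Press down on the pin so that its collar squeezes the cover fully shut against the springy rubber strip, and finish while still holding the pin and pressing, with only the pin (not the gripper) touching the holder. Leave the two tubes in the rack and the bottle, beaker and jar where they stand.

Things in the scene. Friction and masses are not known exactly. Their poses are not given: they have to be found in the camera images.
- holder: hinged aluminium filter holder fixed to the bench, on a white paper wipe. Its base is a block 130 (x) by 100 (y) by 30 mm high; origin at the centre of its underside, z up. A cover is hinged at its +x end; the cover's free end lies over the -x end when shut. Base and cover each have a vertical 14 mm hole (mouth chamfered 2 mm), 106 mm from the hinge line, midway across
- cover (a joint): hinge angle of the cover, rad: 0 = fully shut, 1.57 = upright, stop at 1.7; starts at 0.9 to 1.45. A stiff hinge (friction 0.12 N m): it stays where it is left. A springy rubber strip across the base, 6 mm proud, 78 mm from the hinge line, holds the cover about 0.08 rad open when nothing presses it; 5 to 8 N straight down at the hole shuts it, against a hard stop
- hinge (a point): centre of the hinge line, at the top of the base (30 mm above the bench), 58 mm from the holder's origin towards +x; the hinge line runs along the holder's y axis
- base_hole (a point): centre of the mouth of the hole in the base's top face, 30 mm above the bench, 48 mm from the holder's origin towards -x; the hole goes through to the bench. The hole in the cover lies over it when the cover is down (still within 1.5 mm when 0.08 rad open)
- pin: steel locking pin, 70 to 120 g, 75 mm long, upright in one of the rack's three holes; origin at the tip, z towards its head. Shank 10 mm thick and 36 mm long with a 5 mm tapered tip, then a collar 26 mm wide and 5 mm thick, then a round ringed grip 20 mm wide and 34 mm tall. Home in the shut holder, the collar lies on the cover and the tip is 24 mm below the mouth of the base hole
- pin_tip (a point): the pin's tip (bottom end)
- pin_grip (a point): on the pin's axis, 62 mm above its tip: a good height for the TCP when gripping, the fingertips then end 2 mm above the collar
- rack: wooden rack fixed to the bench, 210 (x) by 60 (y) by 60 mm high, origin at the centre of the underside; three 14 mm holes through its top board, on its x axis at -70, 0 and +70 mm. The pin hangs in one by its collar, its head reaching 99 mm above the bench
- tube_a: closed glass tube 12 mm in diameter with a black rubber stopper, 99 mm long, standing loosely in a rack hole, its top 111 mm above the bench; origin at its bottom. Not to be disturbed
- tube_b: second such tube, in another rack hole. Not to be disturbed
- amber_bottle: capped amber glass bottle, 72 mm in diameter, 150 mm tall, to the left of the holder; origin at its bottom. Not to be disturbed
- beaker: glass beaker, 72 mm in diameter, 85 mm tall, beyond the holder; origin at its bottom. Not to be disturbed
- jar: small capped glass jar, 56 mm in diameter, 60 mm tall, beyond the holder; origin at its bottom. Not to be disturbed
- cover_hole (a point): centre of the hole's mouth in the cover's outer face, 106 mm from the hinge line; moves with the cover. The cover is a flat aluminium plate without a handle, 100 mm wide, 12 mm thick, reaching from 10 to 123 mm from the hinge line; shut, its underside lies on the base and its outer face is 42 mm above the bench
Mind the look-alikes: they are no part of the job. There is more than one size of the holder; the job needs the smaller.

How it is judged:
On the way, in this order (a step that is already met when the one before it is completed fails the run):
1. the cover is folded down onto the base's rubber strip, the pin still out of the base (value of joint cover below 0.13 rad and distance between pin_tip and base_hole above 0.03 m), for 0.2 s.
2. with the cover down, the pin stands through the cover's hole in the base's hole (value of joint cover below 0.13 rad and z of pin_tip in the frame of holder below 0.02 m and horizontal distance between pin_tip and base_hole below 0.005 m), for 0.1 s.
At the end, for the whole second after the job is handed in: cover shut to within 0.025 rad and staying so; pin upright (0.12 rad) through both halves, tip within 5 mm of the hole axis and 20 mm or more below the base top; gripper holds the pin, which presses on the holder with over 3 N; the robot itself does not touch the holder (value of joint cover below 0.025 rad and z of pin_tip in the frame of holder below 0.01 m and horizontal distance between pin_tip and base_hole below 0.005 m and angle between pin's own z axis and vertical below 0.12 rad and contact force between pin and holder above 3 N and contact force between the fingers and pin above 3 N and contact force between each of the arm, the fingers and holder below 1 N and linear speed of pin below 0.03 m/s); the arm keeps its last pose, push and grip.
It fails at once if a tube in the rack is pulled out or tipped (distance of any of tube_a, tube_b from where it was at the start of the episode above 0.02 m or angle between any of tube_a, tube_b's own z axis and vertical above 0.3 rad).
It fails at once if the bottle, beaker or jar is pushed aside (distance of any of amber_bottle, beaker, jar from where it was at the start of the episode above 0.03 m).
It also fails if it takes over 48 s, if anything falls off the work surface, if the arm or the gripper's body presses on something with over 40 N, if the wrist force passes 120 N, or if a joint passes its speed limit or range.

## Working session

There is one attempt and no reset: what is moved stays moved. The work goes in short steps, Python scripts to look and compute and a tool call to move; the robot and the scene stay as the last step left them, time stands still between calls to the robot, and variables do not carry over. Pictures are saved under pics/ and viewed, at most 10 in all, crops included, and the job is handed in when it is done.

Besides the shell and the picture viewer there is one more tool, called after "Call:" as a command line: name --argument value ..., lists and objects as JSON in quotes. jog_arm: Moves the arm, as the interface text tells. Its arguments: {"type":"object","properties":{"plan":{"type":"array"},"newtons":{"type":"number"}},"required":["plan"]}

```bash
mkdir -p pics; cat > h.py <<'E'
import numpy as np, cv2
from station import state, capture, get_calibration, order
from scipy.spatial.transform import Rotation as R
def att(a):
    a=np.array(a,float)
    return a if a.shape==(3,3) else (R.from_rotvec(a).as_matrix() if a.size==3 else R.from_quat(a).as_matrix())
def cam(name,s=None):
    c=get_calibration(name)
    if 'mount' in c:
        M=np.array(c['mount']); Rt=att(s['ee_rot']); return c,np.array(s['eef_pos'])+Rt@M[:3,3],Rt@M[:3,:3]
    return c,np.array(c['eye']),att(c['attitude'])
def ray(C,u,v):
    c,e,A=C
    K=np.array([[c['fx'],0,c['cx']],[0,c['fy'],c['cy']],[0,0,1.]])
    x,y=(u-c['cx'])/c['fx'],(v-c['cy'])/c['fy']; X,Y=x,y
    for _ in range(20):
        f=1+c['k1']*(X*X+Y*Y); X,Y=x/f,y/f
    return e,A@np.array([X,Y,1])
def onz(C,u,v,z):
    e,d=ray(C,u,v); return e+d*(z-e[2])/d[2]
def proj(C,p):
    c,e,A=C; q=A.T@(np.array(p)-e); x,y=q[:2]/q[2]; f=1+c['k1']*(x*x+y*y)
    return np.array([c['cx']+c['fx']*x*f,c['cy']+c['fy']*y*f])
def two(C1,p1,C2,p2):
    e1,d1=ray(C1,*p1);e2,d2=ray(C2,*p2)
    t=np.linalg.lstsq(np.c_[d1,-d2],e2-e1,rcond=None)[0]
    a,b=e1+d1*t[0],e2+d2*t[1]; return (a+b)/2,np.linalg.norm(a-b)
def snap(name,fn):
    s=state(); im=capture(name); cv2.imwrite('pics/'+fn,im[:,:,::-1]); return s,im
E
python3 - <<'E'
from h import *
print(state())
for n in('side','top','wrist'):
    snap(n,n+'0.png'); print(n,get_calibration(n))
a=[cv2.imread('pics/%s0.png'%n) for n in('side','top')]
E
```

```text
{'time': 0.0, 'qpos': array([ 1.17440307e+00,  4.91590010e-01,  1.55947882e+00, -1.39575516e-06,
        1.09167002e+00, -1.05570413e-01]), 'joint_velocities': array([-4.67001053e-04, -1.49608680e-03,  3.22502280e-04,  1.14656453e-03,
       -2.34669967e-03, -7.03036038e-05]), 'joint_efforts': array([ 1.36346618e-03, -6.18441153e+01, -2.61589140e+01, -1.10818610e-04,
        3.92013710e-03,  3.30215710e-05]), 'eef_pos': array([0.17909225, 0.59857233, 0.24939869]), 'ee_rot': array([-4.55173134e-01, -3.10815666e+00,  1.74436043e-03]), 'wrist_force': array([-0.17586802,  0.28188641,  0.65170144]), 'moment': array([-0.00472346,  0.01898101,  0.03472398]), 'gripper_force': 0.0, 'finger_gap': 1.001024577809265}
side {'fx': 402.8289664750901, 'fy': 402.8289664750901, 'cx': 319.83875486038977, 'cy': 202.74509692229614, 'k1': 0.004695950754886641, 'eye': array([ 0.43868497, -0.95729559,  0.65443335]), 'attitude': array([-2.07268005,  0.03547307, -0.04583786])}
top {'fx': 373.1133401965935, 'fy': 373.1133401965935, 'cx': 320.9776739403901, 'cy': 191.80719583385041, 'k1': -0.03339964418373566, 'eye': array([0.33014232, 0.10140495, 1.07991608]), 'attitude': array([-2.12742777,  2.15931227, -0.20149771])}
wrist {'fx': 305.7334686351489, 'fy': 305.7334686351489, 'cx': 315.5584294068713, 'cy': 198.3254980005427, 'k1': -0.004244184556485551, 'mount': array([[-1.32569803e-03, -9.52427747e-01, -3.04761595e-01,
         7.89006517e-02],
       [ 9.99998900e-01, -1.46517161e-03,  2.28944590e-04,
        -8.14011950e-04],
       [-6.64581216e-04, -3.04760956e-01,  9.52428642e-01,
        -1.24592762e-01],
       [ 0.00000000e+00,  0.00000000e+00,  0.00000000e+00,
         1.00000000e+00]])}
```

View pics/top0.png

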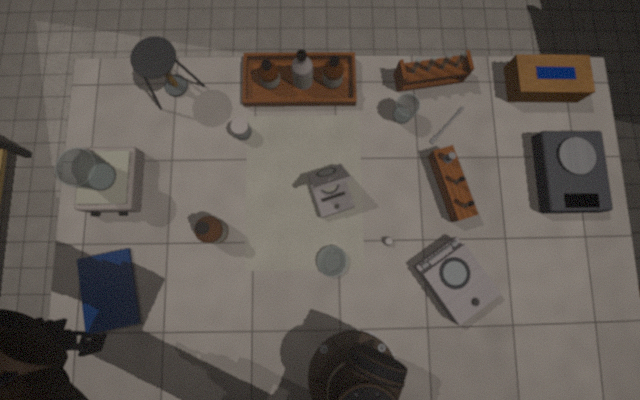

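View pics/side0.png

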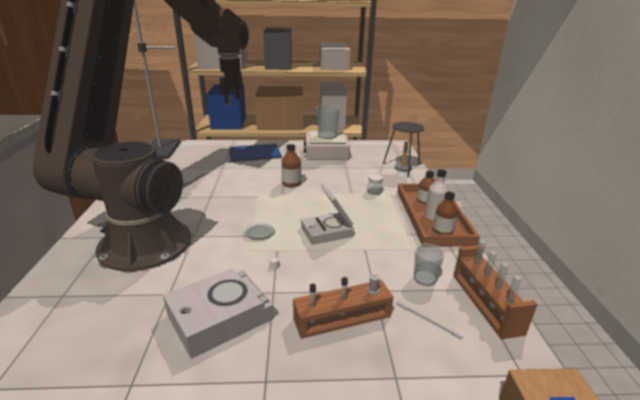

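Top: the small holder on the wipe is at (330,190), hinge on the far side, base hole near (336,206). The three-hole rack holds two black-stoppered tubes at (457,180) and (463,203), and a metal head at (450,156), which is the pin.
Look-alikes:
- large closed holder at (458,280)
- four-tube rack at (432,70)
- white knob at (388,241)
- rod at (447,125)

I'll check these choices in one close crop.

```bash
python3 - <<'E'
import cv2,numpy as np
t=cv2.imread('pics/top0.png');s=cv2.imread('pics/side0.png')
f=lambda im,x,y:cv2.convertScaleAbs(cv2.resize(im[y:y+75,x:x+100],(400,300),interpolation=cv2.INTER_CUBIC),alpha=1.3)
cv2.imwrite('pics/crop1.png',np.vstack([np.hstack([f(t,285,150),f(t,410,140)]),np.hstack([f(s,285,178),f(s,295,262)])]))
E
```

```text
(no output)
```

View pics/crop1.png

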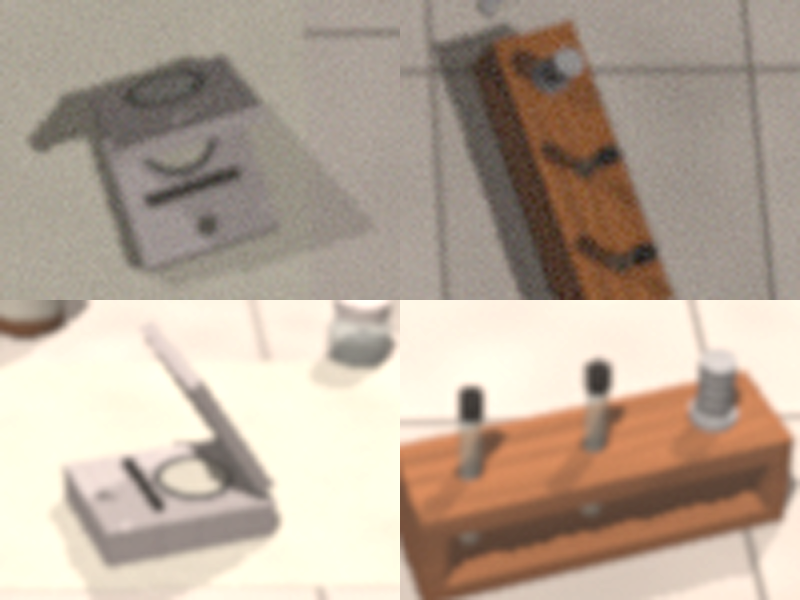

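The crop confirms the picks. The small open holder has its base hole at top (337,206) / side (311.5,226.5), with a cover leaning over the base from the far (+x) hinge. The ringed pin has its head at top (452,155.5) / side (374.5,276.5), at the far end of the rack beside two stoppered tubes.

```bash
python3 - <<'E'
from h import *
T=cam('top');S=cam('side')
p=lambda n,v:print(n,np.round(v,4))
p('hole top',onz(T,337,206,.03));p('hole side',onz(S,311.5,226.5,.03))
p('pin top',onz(T,452,155.5,.099));p('pin side',onz(S,374.5,276.5,.099))
a=onz(T,319.5,217,.03);b=onz(T,354.5,207.5,.03);p('corner L',a);p('corner R',b);p('w',np.linalg.norm(a-b))
p('yaw edges',np.arctan2(*(-(a-b)[:2]))*1); 
s1,s2=onz(T,322,200,.033),onz(T,345,193.5,.033);p('strip',[s1,s2])
# side corners: front-left(−x,−y), front-right, back-left
for q in[(112,563),(278,520),(66,468)]: p('side c',onz(S,285+q[0]/4,178+(q[1]-300)/4,.03 if q[1]==468 else 0))
for q in[(568,62)]:pass
# rack tubes
for q in[(605,155),(640,252)]: p('tube',onz(T,410+(q[0]-400)/4,140+q[1]/4,.111))
# cover tip: top view far edge and side
for u,v in[(222,60),(75,95)]: p('covertop@.12',onz(T,285+u/4,150+v/4,.13))
print(two(T,(285+40/4,150+140/4),S,(285+150/4,178+26/4)))
E
```

```text
hole top [0.4657 0.0336 0.03  ]
hole side [0.47   0.0359 0.03  ]
pin top [ 0.5917 -0.2811  0.099 ]
pin side [ 0.597  -0.2784  0.099 ]
corner L [0.4351 0.0838 0.03  ]
corner R [ 0.4607 -0.0161  0.03  ]
w 0.1031
yaw edges 2.8907
strip [[0.483  0.076  0.033 ]
 [0.5008 0.0101 0.033 ]]
side c [ 0.4733 -0.0086  0.    ]
side c [0.5986 0.0452 0.    ]
side c [0.4411 0.0727 0.03  ]
tube [ 0.524  -0.2967  0.111 ]
tube [ 0.4581 -0.3151  0.111 ]
covertop@.12 [0.5607 0.0283 0.13  ]
covertop@.12 [0.5385 0.1246 0.13  ]
(array([0.50921573, 0.14830839, 0.11116799]), np.float64(0.006569026607306556))
```

```bash
python3 - <<'E'
from h import *
T=cam('top');S=cam('side')
hx=np.array([np.cos(.255),np.sin(.255)]);H=np.array([.4675,.0345])+.106*hx;print('hinge',H)
for a,b in[((340.5,165),(335,200)),((311,172),(322.5,185)),((337,206),(311.5,226.5)),((452,155.5),(374.5,276.5))]:
    P,e=two(T,a,S,b);s=-(P[:2]-H)@hx;print(P.round(4),round(e,4),'s',round(s,4),'ang',round(np.arctan2(P[2]-.03,s),3), 'r',np.hypot(s,P[2]-.03).round(4))
E
```

```text
hinge [0.57007231 0.06123801]
[0.5479 0.0278 0.125 ] 0.0274 s 0.0299 ang 1.265 r 0.0996
[0.5221 0.1048 0.135 ] 0.0385 s 0.0354 ang 1.245 r 0.1108
[0.4677 0.0337 0.031 ] 0.0044 s 0.106 ang 0.009 r 0.106
[ 0.5939 -0.2809  0.1004] 0.0051 s 0.0632 ang 0.839 r 0.0946
```

Call:
jog_arm --plan '[{"dx":0.04,"dy":-0.04,"rz":0.1,"fingers":0},{"dx":0.08,"dy":-0.08,"rz":0.2,"fingers":0},{"dx":0.11,"dy":-0.11,"rz":0.3,"fingers":0},{"dx":0.14,"dy":-0.14,"rz":0.4,"fingers":0},{"dx":0.17,"dy":-0.17,"rz":0.5,"fingers":0},{"dx":0.2,"dy":-0.2,"rz":0.54,"fingers":0},{"dx":0.23,"dy":-0.23,"rz":0.54,"fingers":0},{"dx":0.26,"dy":-0.26,"rz":0.54,"fingers":0}]'

```text
$.plan[0]: bad value
```

Call:
jog_arm --plan '[{"dx":0.04,"dy":-0.04,"dz":0,"rx":0,"ry":0,"rz":0.1,"fingers":0},{"dx":0.08,"dy":-0.08,"dz":0,"rx":0,"ry":0,"rz":0.2,"fingers":0},{"dx":0.11,"dy":-0.11,"dz":0,"rx":0,"ry":0,"rz":0.3,"fingers":0},{"dx":0.14,"dy":-0.14,"dz":0,"rx":0,"ry":0,"rz":0.4,"fingers":0},{"dx":0.17,"dy":-0.17,"dz":0,"rx":0,"ry":0,"rz":0.5,"fingers":0},{"dx":0.2,"dy":-0.2,"dz":0,"rx":0,"ry":0,"rz":0.54,"fingers":0},{"dx":0.23,"dy":-0.23,"dz":0,"rx":0,"ry":0,"rz":0.54,"fingers":0},{"dx":0.26,"dy":-0.26,"dz":0,"rx":0,"ry":0,"rz":0.54,"fingers":0}]'

```text
time: 0.82
eef_pos: [0.4159, 0.3614, 0.25]
ee_rot: [0.391, -3.117, -0.0]
wrist_force: [1.2, 1.3, 0.4]
finger_gap: -0.006
gripper_force: 0.0
```

Call:
jog_arm --plan '[{"dx":0.025,"dy":-0.032,"dz":0,"rx":0,"ry":0,"rz":0,"fingers":0},{"dx":0.05,"dy":-0.065,"dz":0,"rx":0,"ry":0,"rz":0,"fingers":0},{"dx":0.075,"dy":-0.1,"dz":0,"rx":0,"ry":0,"rz":0,"fingers":0},{"dx":0.1,"dy":-0.132,"dz":0,"rx":0,"ry":0,"rz":0,"fingers":0},{"dx":0.125,"dy":-0.165,"dz":0,"rx":0,"ry":0,"rz":0,"fingers":0},{"dx":0.15,"dy":-0.2,"dz":0,"rx":0,"ry":0,"rz":0,"fingers":0},{"dx":0.18,"dy":-0.23,"dz":0,"rx":0,"ry":0,"rz":0,"fingers":0},{"dx":0.185,"dy":-0.263,"dz":0,"rx":0,"ry":0,"rz":0,"fingers":0}]'

```text
time: 1.48
eef_pos: [0.6028, 0.0982, 0.2496]
ee_rot: [-0.389, 3.116, 0.0]
wrist_force: [-0.2, -0.1, 0.5]
finger_gap: 0.002
gripper_force: 0.0
```

Call:
jog_arm --plan '[{"dx":0,"dy":0,"dz":-0.04,"rx":0,"ry":0,"rz":0,"fingers":0},{"dx":0,"dy":0,"dz":-0.08,"rx":0,"ry":0,"rz":0,"fingers":0},{"dx":0,"dy":0,"dz":-0.115,"rx":0,"ry":0,"rz":0,"fingers":0},{"dx":0,"dy":0,"dz":-0.12,"rx":0,"ry":0,"rz":0,"fingers":0},{"dx":0,"dy":0,"dz":-0.12,"rx":0,"ry":0,"rz":0,"fingers":0}]'

```text
time: 1.9
eef_pos: [0.5992, 0.1, 0.1284]
ee_rot: [0.39, -3.113, -0.001]
wrist_force: [-0.4, 0.9, 0.2]
finger_gap: 0.002
gripper_force: 0.0
```

```bash
python3 - <<'E'
from h import *
s,im=snap('side','side1.png');cv2.imwrite('pics/crop2.png',cv2.resize(im[130:270,230:430,::-1],(600,420),interpolation=cv2.INTER_CUBIC));print(s['eef_pos'],s['wrist_force'])
E
```

```text
[0.59916666 0.10000083 0.12840712] [-0.41706449  0.86235841  0.21065254]
```

View pics/crop2.png

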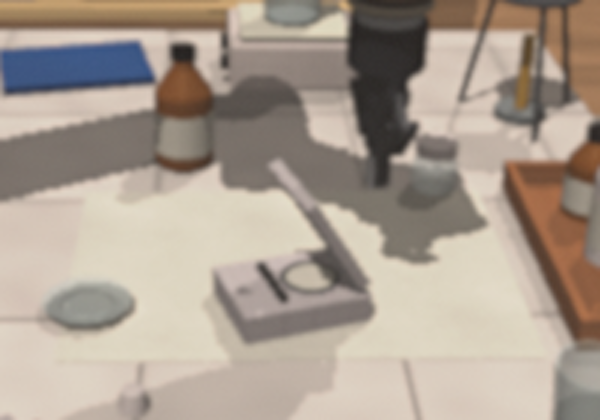

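The cover is untouched, still at about 1.25 rad. The fingertips are behind it at crop (378,185), and the jar is clear at (435,165). Next I'll sweep along an arc about the hinge.

Call:
jog_arm --plan '[{"dx":0.0,"dy":-0.03,"dz":0.016,"rx":0,"ry":0,"rz":0,"fingers":0},{"dx":-0.018,"dy":-0.036,"dz":0.016,"rx":0,"ry":0,"rz":0,"fingers":0},{"dx":-0.037,"dy":-0.041,"dz":0.015,"rx":0,"ry":0,"rz":0,"fingers":0},{"dx":-0.048,"dy":-0.044,"dz":0.012,"rx":0,"ry":0,"rz":0,"fingers":0},{"dx":-0.058,"dy":-0.046,"dz":0.008,"rx":0,"ry":0,"rz":0,"fingers":0},{"dx":-0.068,"dy":-0.049,"dz":0.002,"rx":0,"ry":0,"rz":0,"fingers":0},{"dx":-0.078,"dy":-0.052,"dz":-0.005,"rx":0,"ry":0,"rz":0,"fingers":0},{"dx":-0.078,"dy":-0.052,"dz":-0.005,"rx":0,"ry":0,"rz":0,"fingers":0}]'

```text
time: 2.62
eef_pos: [0.5213, 0.048, 0.1268]
ee_rot: [-0.391, 3.115, -0.0]
wrist_force: [-0.6, 0.4, -0.3]
finger_gap: -0.001
gripper_force: 0.0
```

```bash
python3 - <<'E'
from h import *
s,im=snap('side','side2.png');cv2.imwrite('pics/crop3.png',cv2.resize(im[130:270,230:430,::-1],(600,420),interpolation=cv2.INTER_CUBIC));print(s['eef_pos'],s['wrist_force'])
E
```

```text
[0.52131931 0.04801098 0.12675951] [-0.62329796  0.35934656 -0.27807166]
```

View pics/crop3.png

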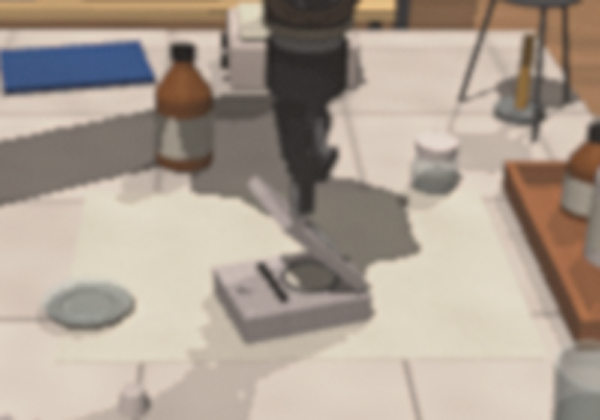

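The cover is down to about 0.9 rad, with the tip behind it at crop (305,210). I'll continue the arc.

Call:
jog_arm --plan '[{"dx":-0.008,"dy":-0.002,"dz":-0.01,"rx":0,"ry":0,"rz":0,"fingers":0},{"dx":-0.016,"dy":-0.004,"dz":-0.021,"rx":0,"ry":0,"rz":0,"fingers":0},{"dx":-0.021,"dy":-0.005,"dz":-0.029,"rx":0,"ry":0,"rz":0,"fingers":0},{"dx":-0.026,"dy":-0.006,"dz":-0.037,"rx":0,"ry":0,"rz":0,"fingers":0},{"dx":-0.028,"dy":-0.007,"dz":-0.044,"rx":0,"ry":0,"rz":0,"fingers":0},{"dx":-0.03,"dy":-0.008,"dz":-0.051,"rx":0,"ry":0,"rz":0,"fingers":0},{"dx":-0.031,"dy":-0.008,"dz":-0.058,"rx":0,"ry":0,"rz":0,"fingers":0},{"dx":-0.031,"dy":-0.008,"dz":-0.059,"rx":0,"ry":0,"rz":0,"fingers":0}]'

```text
time: 3.33
eef_pos: [0.4914, 0.04, 0.0656]
ee_rot: [-0.391, 3.117, -0.0]
wrist_force: [-1.1, -1.7, 5.9]
finger_gap: -0.001
gripper_force: 2.8
```

Call:
jog_arm --plan '[{"dx":0,"dy":0,"dz":-0.001,"rx":0,"ry":0,"rz":0,"fingers":0},{"dx":0,"dy":0,"dz":0,"rx":0,"ry":0,"rz":0,"fingers":0},{"dx":0,"dy":0,"dz":0.02,"rx":0,"ry":0,"rz":0,"fingers":0},{"dx":0.0,"dy":-0.0,"dz":0.06,"rx":0,"ry":0,"rz":0,"fingers":0},{"dx":-0.02,"dy":-0.0,"dz":0.1,"rx":0,"ry":0,"rz":0,"fingers":0.085},{"dx":-0.02,"dy":0,"dz":0.14,"rx":0,"ry":0,"rz":0,"fingers":0.085},{"dx":-0.02,"dy":0,"dz":0.155,"rx":0,"ry":0,"rz":0,"fingers":0.085},{"dx":-0.02,"dy":0,"dz":0.155,"rx":0,"ry":0,"rz":0,"fingers":0.085}]'

```text
time: 4.0
eef_pos: [0.4721, 0.0402, 0.2252]
ee_rot: [-0.39, 3.11, -0.002]
wrist_force: [0.6, 1.4, 0.1]
finger_gap: 0.562
gripper_force: 0.0
```

```bash
python3 - <<'E'
from h import *
s,im=snap('wrist','w1.png');print(s['eef_pos'],s['wrist_force'])
W=cam('wrist',s);print('expected hole px',proj(W,[.4675,.0345,.049]))
_,t=snap('top','top1.png')
z=cv2.resize(t[170:230,290:380,::-1],(360,240),interpolation=cv2.INTER_CUBIC)
o=np.zeros((400,800,3),np.uint8);o[:,:640]=im[:,:,::-1];o[:240,440:]=z
cv2.imwrite('pics/c4.png',o)
E
```

```text
[0.47211174 0.04020352 0.22524185] [0.55118943 1.38206935 0.11384172]
expected hole px [311.74420305 175.39886099]
```

View pics/c4.png

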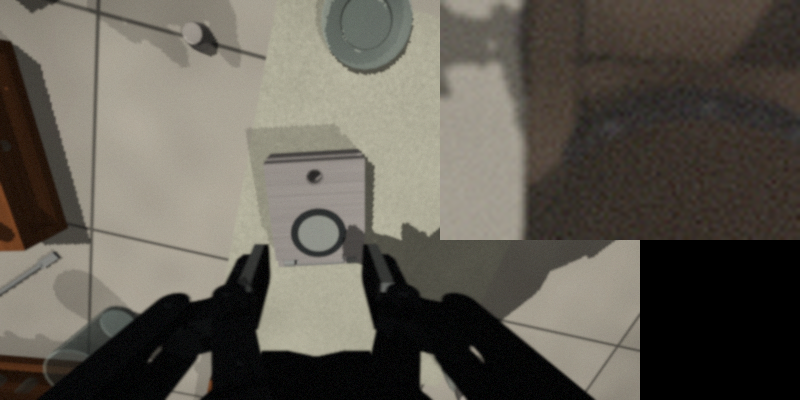

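The cover is down. The wrist view shows the cover hole at (314,176) against an expected (312,175), so the position is right to a few mm. I'll refine it and move to the pin.

```bash
python3 - <<'E'
from h import *
im=cv2.imread('pics/w1.png');g=cv2.cvtColor(im,6).astype(int)
sub=g[162:192,298:332];m=(sub<95).astype(np.uint8)
n,l,st,c=cv2.connectedComponentsWithStats(m);i=1+np.argmax(st[1:,4]);print(st[i],c[i]+[298,162])
class S:pass
s=dict(eef_pos=[.47211,.0402,.22524],ee_rot=state()['ee_rot'])
print(s['ee_rot'])
W=cam('wrist',s);u=st[i];ctr=(298+u[0]+(u[2]-1)/2,162+u[1]+(u[3]-1)/2);print(ctr,onz(W,*ctr,.050))
for a in[(264,160),(365,153),(280,265),(362,262)]:print(onz(W,*a,.05 if a[1]<200 else .043))
E
```

```text
[  9   8  14  13 133] [313.10526316 175.90977444]
[-3.90393209e-01  3.11575708e+00 -1.45578685e-04]
(np.float64(313.5), np.float64(176.0)) [0.46639473 0.03635792 0.05      ]
[ 0.46264978 -0.01511253  0.05      ]
[0.43145256 0.07978962 0.05      ]
[0.57782884 0.02511897 0.043     ]
[0.55134077 0.11413389 0.043     ]
```

Call:
jog_arm --plan '[{"dx":0.01,"dy":-0.04,"dz":0.0,"rx":0,"ry":0,"rz":0,"fingers":0.085},{"dx":0.02,"dy":-0.08,"dz":0.0,"rx":0,"ry":0,"rz":0,"fingers":0.085},{"dx":0.03,"dy":-0.12,"dz":0.0,"rx":0,"ry":0,"rz":0,"fingers":0.085},{"dx":0.04,"dy":-0.16,"dz":0.0,"rx":0,"ry":0,"rz":0,"fingers":0.085},{"dx":0.06,"dy":-0.2,"dz":0.0,"rx":0,"ry":0,"rz":0,"fingers":0.085},{"dx":0.08,"dy":-0.24,"dz":0.0,"rx":0,"ry":0,"rz":0,"fingers":0.085},{"dx":0.1,"dy":-0.28,"dz":0.0,"rx":0,"ry":0,"rz":0,"fingers":0.085},{"dx":0.12,"dy":-0.32,"dz":0.0,"rx":0,"ry":0,"rz":0,"fingers":0.085}]'

```text
time: 4.77
eef_pos: [0.5856, -0.2709, 0.2188]
ee_rot: [0.39, -3.115, -0.003]
wrist_force: [0.1, 0.2, 0.1]
finger_gap: 0.997
gripper_force: 0.0
```

Call:
jog_arm --plan '[{"dx":0,"dy":0,"dz":0,"rx":0,"ry":0,"rz":0,"fingers":0.085},{"dx":0,"dy":0,"dz":0,"rx":0,"ry":0,"rz":0,"fingers":0.085}]'

```text
time: 4.93
eef_pos: [0.5852, -0.2706, 0.218]
ee_rot: [0.386, -3.115, -0.004]
wrist_force: [-0.6, 0.3, 0.4]
finger_gap: 0.995
gripper_force: 0.0
```

```bash
python3 - <<'E'
from h import *
s,im=snap('wrist','w2.png');print(s['eef_pos'],s['ee_rot'])
W=cam('wrist',s)
print('head px',proj(W,[.594,-.2805,.099]),'tubes',proj(W,[.524,-.297,.111]),proj(W,[.458,-.315,.111]))
_,t=snap('top','top2.png')
o=np.zeros((400,800,3),np.uint8);o[:,:640]=im[:,:,::-1];o[:120,640:]=cv2.resize(t[180:225,300:360,::-1],(160,120));cv2.imwrite('pics/c5.png',o)
E
```

```text
[ 0.585234   -0.27055235  0.21797128] [ 0.38638298 -3.1147146  -0.00392502]
head px [301.45034877 206.89107209] tubes [300.79396981 119.90105966] [297.19666095  14.57402552]
```

View pics/c5.png

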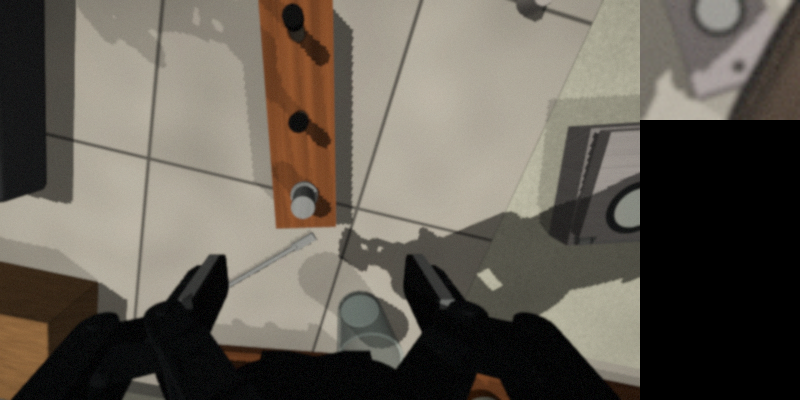

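The pin's head is at (303,206), 1 to 2 px from prediction, and the tubes' tops are at (298,121) and (293,17). The beaker stands behind at (360,320), so I need to check clearance to it.

```bash
python3 - <<'E'
from h import *
im=cv2.imread('pics/w2.png');g=cv2.cvtColor(im,6);hsv=cv2.cvtColor(im,40)
sub=g[180:226,285:325];m=((hsv[180:226,285:325,1]<50)&(sub>125)).astype(np.uint8)
n,l,st,c=cv2.connectedComponentsWithStats(m);i=1+np.argmax(st[1:,4]);print(st[i],c[i]+[285,180])
s=dict(eef_pos=[.585234,-.270552,.217971],ee_rot=[.386383,-3.114715,-.003925]);W=cam('wrist',s)
print('head',onz(W,*(c[i]+[285,180]),.099),onz(W,303,206.5,.099))
print('beaker rim',onz(cam('top'),405,104,.085),onz(W,360,310,.085))
print('wood L/R at pin',onz(W,274,206,.06),onz(W,337,206,.06))
print(state()['eef_pos'],state()['ee_rot'])
E
```

```text
[  7  17  22  21 372] [302.22849462 207.12365591]
head [ 0.5940434  -0.27981416  0.099     ] [ 0.59334379 -0.27931102  0.099     ]
beaker rim [ 0.74756708 -0.1632127   0.085     ] [ 0.69113425 -0.19794361  0.085     ]
wood L/R at pin [ 0.61321105 -0.30517923  0.06      ] [ 0.59829867 -0.24539734  0.06      ]
[ 0.58481213 -0.268337    0.21919183] [ 0.39003068 -3.11471487 -0.00351719]
```

Call:
jog_arm --plan '[{"dx":0.009,"dy":-0.0105,"dz":-0.03,"rx":0,"ry":0,"rz":0,"fingers":0.085},{"dx":0.009,"dy":-0.0105,"dz":-0.06,"rx":0,"ry":0,"rz":0,"fingers":0.085},{"dx":0.009,"dy":-0.0105,"dz":-0.08,"rx":0,"ry":0,"rz":0,"fingers":0.085},{"dx":0.009,"dy":-0.0105,"dz":-0.08,"rx":0,"ry":0,"rz":0,"fingers":0.085},{"dx":0.009,"dy":-0.0105,"dz":-0.08,"rx":0,"ry":0,"rz":0,"fingers":0.085}]'

```text
time: 5.45
eef_pos: [0.5941, -0.2782, 0.1406]
ee_rot: [0.392, -3.115, -0.002]
wrist_force: [-0.2, 0.5, 0.0]
finger_gap: 0.994
gripper_force: 0.0
```

```bash
python3 - <<'E'
from h import *
for _ in range(3):
    s=state();print(s['eef_pos'],s['ee_rot']);capture('side')
E
```

```text
[ 0.59410549 -0.27824623  0.14058131] [ 3.92048435e-01 -3.11527574e+00 -2.36635956e-03]
[ 0.59466963 -0.27876529  0.14190467] [-3.91845861e-01  3.11680074e+00 -6.94722906e-05]
[ 0.59492915 -0.27906908  0.14259877] [-3.91590010e-01  3.11568158e+00 -1.54110330e-03]
```

Call:
jog_arm --newtons 60 --plan '[{"dx":0,"dy":-0.001,"dz":-0.03,"rx":0,"ry":0,"rz":0,"fingers":0.085},{"dx":0,"dy":-0.001,"dz":-0.055,"rx":0,"ry":0,"rz":0,"fingers":0.085},{"dx":0,"dy":-0.001,"dz":-0.055,"rx":0,"ry":0,"rz":0,"fingers":0.085},{"dx":0,"dy":-0.001,"dz":-0.055,"rx":0,"ry":0,"rz":0,"fingers":0.03},{"dx":0,"dy":-0.001,"dz":-0.055,"rx":0,"ry":0,"rz":0,"fingers":0.01},{"dx":0,"dy":-0.001,"dz":-0.055,"rx":0,"ry":0,"rz":0,"fingers":0.01},{"dx":0,"dy":-0.001,"dz":-0.055,"rx":0,"ry":0,"rz":0,"fingers":0.01},{"dx":0,"dy":-0.001,"dz":-0.055,"rx":0,"ry":0,"rz":0,"fingers":0.01}]'

```text
time: 6.27
eef_pos: [0.5948, -0.2807, 0.0872]
ee_rot: [-0.39, 3.116, -0.002]
wrist_force: [-0.6, 0.1, -0.0]
finger_gap: 0.292
gripper_force: 0.0
```

Call:
jog_arm --plan '[{"dx":0,"dy":0,"dz":0,"rx":0,"ry":0,"rz":0,"fingers":0.01},{"dx":0,"dy":0,"dz":0,"rx":0,"ry":0,"rz":0,"fingers":0.01},{"dx":0,"dy":0,"dz":0,"rx":0,"ry":0,"rz":0,"fingers":0.01},{"dx":0,"dy":0,"dz":0,"rx":0,"ry":0,"rz":0,"fingers":0.01},{"dx":0,"dy":0,"dz":0,"rx":0,"ry":0,"rz":0,"fingers":0.01}]'

```text
time: 6.68
eef_pos: [0.5947, -0.2807, 0.0872]
ee_rot: [-0.39, 3.116, -0.001]
wrist_force: [-2.2, -0.1, 6.7]
finger_gap: 0.215
gripper_force: 58.4
```

Call:
jog_arm --plan '[{"dx":0,"dy":0,"dz":0.015,"rx":0,"ry":0,"rz":0,"fingers":0.01},{"dx":0,"dy":0,"dz":0.04,"rx":0,"ry":0,"rz":0,"fingers":0.01},{"dx":0,"dy":0,"dz":0.075,"rx":0,"ry":0,"rz":0,"fingers":0.01},{"dx":0,"dy":0,"dz":0.11,"rx":0,"ry":0,"rz":0,"fingers":0.01},{"dx":-0.01,"dy":0.03,"dz":0.12,"rx":0,"ry":0,"rz":0,"fingers":0.01},{"dx":-0.024,"dy":0.06,"dz":0.12,"rx":0,"ry":0,"rz":0,"fingers":0.01},{"dx":-0.036,"dy":0.09,"dz":0.12,"rx":0,"ry":0,"rz":0,"fingers":0.01},{"dx":-0.048,"dy":0.12,"dz":0.12,"rx":0,"ry":0,"rz":0,"fingers":0.01}]'

```text
time: 7.35
eef_pos: [0.5455, -0.1593, 0.2066]
ee_rot: [-0.39, 3.117, -0.0]
wrist_force: [1.6, 1.1, -0.7]
finger_gap: 0.218
gripper_force: 58.8
```

Call:
jog_arm --plan '[{"dx":-0.012,"dy":0.03,"dz":0,"rx":0,"ry":0,"rz":0,"fingers":0.01},{"dx":-0.024,"dy":0.06,"dz":0,"rx":0,"ry":0,"rz":0,"fingers":0.01},{"dx":-0.036,"dy":0.09,"dz":0,"rx":0,"ry":0,"rz":0,"fingers":0.01},{"dx":-0.048,"dy":0.12,"dz":0,"rx":0,"ry":0,"rz":0,"fingers":0.01},{"dx":-0.06,"dy":0.15,"dz":0,"rx":0,"ry":0,"rz":0,"fingers":0.01},{"dx":-0.07,"dy":0.175,"dz":0,"rx":0,"ry":0,"rz":0,"fingers":0.01},{"dx":-0.07,"dy":0.175,"dz":0,"rx":0,"ry":0,"rz":0,"fingers":0.01},{"dx":-0.07,"dy":0.175,"dz":0,"rx":0,"ry":0,"rz":0,"fingers":0.01}]'

```text
time: 8.02
eef_pos: [0.4761, 0.0155, 0.2065]
ee_rot: [-0.394, 3.116, -0.0]
wrist_force: [-0.2, 0.6, -1.9]
finger_gap: 0.216
gripper_force: 58.9
```

```bash
python3 - <<'E'
from h import *
s,im=snap('wrist','w3.png');print(s['eef_pos'],s['ee_rot'],s['finger_gap'],s['gripper_force'])
W=cam('wrist',s);print('hole px',proj(W,[.4664,.0364,.05]))
Rt=att(s['ee_rot'])
print('tip px',proj(W,np.array(s['eef_pos'])+Rt@[0,0,.0632]))
c,t=snap('side','side3.png');print('side tip px',proj(cam('side'),np.array(s['eef_pos'])+Rt@[0,0,.0632]))
o=np.zeros((400,800,3),np.uint8);o[:,:400]=im[:,120:520,::-1];o[:400,400:]=cv2.resize(t[130:250,250:370,::-1],(400,400),interpolation=cv2.INTER_CUBIC);cv2.imwrite('pics/c6.png',o)
E
```

```text
[0.47614725 0.01551147 0.20654577] [-3.94005783e-01  3.11605441e+00 -1.62767463e-04] 0.21565207775357975 58.89466345310211
hole px [339.64080195 183.04629298]
tip px [315.90014095 225.61820404]
side tip px [314.30356089 195.22630516]
```

View pics/c6.png

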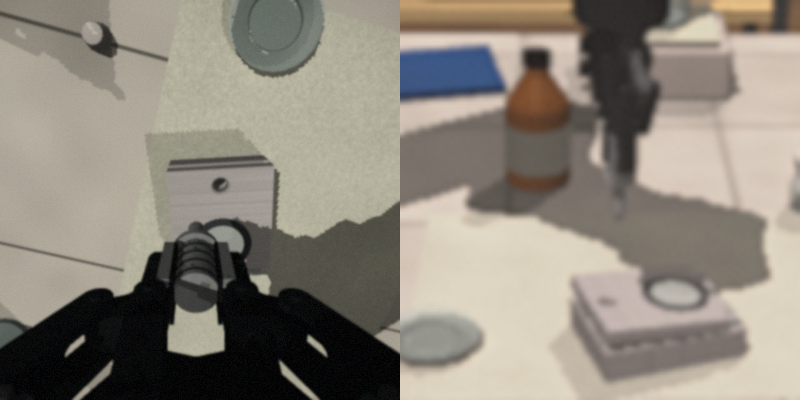

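The hole is at wrist (340,185). The tip is at (315,226) in the wrist view and (315,195) in the side view, both matching prediction, so the pin hangs straight. I'll close in and re-measure.

Call:
jog_arm --plan '[{"dx":-0.0095,"dy":0.021,"dz":-0.02,"rx":0,"ry":0,"rz":0,"fingers":0.01},{"dx":-0.0095,"dy":0.021,"dz":-0.045,"rx":0,"ry":0,"rz":0,"fingers":0.01},{"dx":-0.0095,"dy":0.021,"dz":-0.068,"rx":0,"ry":0,"rz":0,"fingers":0.01},{"dx":-0.0095,"dy":0.021,"dz":-0.068,"rx":0,"ry":0,"rz":0,"fingers":0.01},{"dx":-0.0095,"dy":0.021,"dz":-0.068,"rx":0,"ry":0,"rz":0,"fingers":0.01}]'

```text
time: 8.53
eef_pos: [0.4671, 0.0347, 0.1377]
ee_rot: [0.388, -3.115, -0.001]
wrist_force: [-0.6, -0.5, 0.0]
finger_gap: 0.216
gripper_force: 58.8
```

```bash
python3 - <<'E'
from h import *
im=cv2.imread('pics/w3.png');g=cv2.cvtColor(im,6)
m=(g[172:198,325:355]<95).astype(np.uint8);n,l,st,c=cv2.connectedComponentsWithStats(m);i=1+np.argmax(st[1:,4]);u=st[i];ct=(325+u[0]+(u[2]-1)/2,172+u[1]+(u[3]-1)/2)
W=cam('wrist',dict(eef_pos=[.47614725,.01551147,.20654577],ee_rot=[-.394005783,3.11605441,-.00016]));print(u,ct,onz(W,*ct,.05))
s,im=snap('wrist','w4.png');_,t=snap('side','side4.png');s2=state();print(s['eef_pos'],s2['eef_pos'],s['ee_rot'])
W=cam('wrist',s);tip=np.array(s['eef_pos'])+att(s['ee_rot'])@[0,0,.0632]
print('hole',proj(W,[.4664,.0364,.05]),'tip',proj(W,tip),'side',proj(cam('side'),tip),proj(cam('side'),[.4664,.0364,.05]))
o=np.zeros((400,800,3),np.uint8);o[:,:400]=cv2.resize(im[120:280,240:400,::-1],(400,400),interpolation=cv2.INTER_CUBIC);o[:400,400:]=cv2.resize(t[190:250,285:345,::-1],(400,400),interpolation=cv2.INTER_CUBIC);cv2.imwrite('pics/c7.png',o)
E
```

```text
[  7   6  15  14 132] (np.float64(339.0), np.float64(184.5)) [0.46792623 0.03619544 0.05      ]
[0.46709904 0.03474786 0.13765814] [0.46768683 0.03491328 0.13896395] [ 3.88365788e-01 -3.11543910e+00 -6.82235024e-04]
hole [318.17560946 212.60050449] tip [315.90382828 225.61741061] side [310.58022629 213.49379422] [310.31260393 220.53149896]
```

View pics/c7.png

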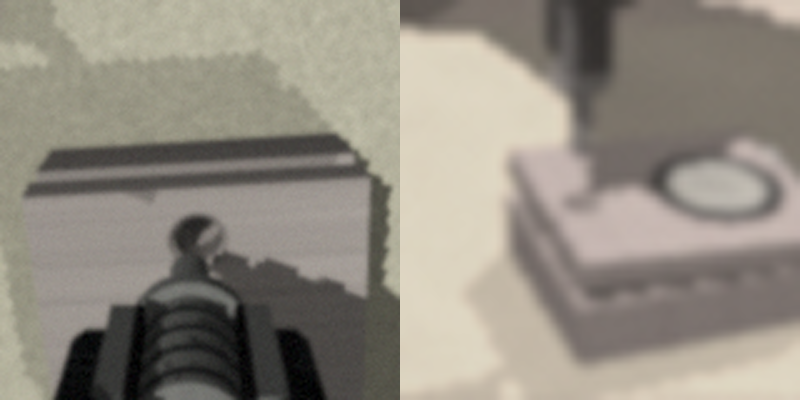

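The hole is at wrist (319,215) and the tip at (315,223). In the side view the tip (312,213) sits directly above the hole (312.5,220). The remaining offset is about (+0.7, +1.2) mm, so I'll descend into the hole.

Call:
jog_arm --plan '[{"dx":0.0007,"dy":0.0012,"dz":-0.01,"rx":0,"ry":0,"rz":0,"fingers":0.01},{"dx":0.0007,"dy":0.0012,"dz":-0.018,"rx":0,"ry":0,"rz":0,"fingers":0.01},{"dx":0.0007,"dy":0.0012,"dz":-0.023,"rx":0,"ry":0,"rz":0,"fingers":0.01},{"dx":0.0007,"dy":0.0012,"dz":-0.028,"rx":0,"ry":0,"rz":0,"fingers":0.01},{"dx":0.0007,"dy":0.0012,"dz":-0.032,"rx":0,"ry":0,"rz":0,"fingers":0.01},{"dx":0.0007,"dy":0.0012,"dz":-0.032,"rx":0,"ry":0,"rz":0,"fingers":0.01}]'

```text
time: 9.13
eef_pos: [0.4675, 0.0366, 0.1055]
ee_rot: [0.39, -3.116, -0.0]
wrist_force: [-0.4, 0.6, -1.3]
finger_gap: 0.212
gripper_force: 58.8
```

Call:
jog_arm --plan '[{"dx":0,"dy":0,"dz":-0.005,"rx":0,"ry":0,"rz":0,"fingers":0.01},{"dx":0,"dy":0,"dz":-0.01,"rx":0,"ry":0,"rz":0,"fingers":0.01},{"dx":0,"dy":0,"dz":-0.014,"rx":0,"ry":0,"rz":0,"fingers":0.01},{"dx":0,"dy":0,"dz":-0.018,"rx":0,"ry":0,"rz":0,"fingers":0.01},{"dx":0,"dy":0,"dz":-0.022,"rx":0,"ry":0,"rz":0,"fingers":0.01},{"dx":0,"dy":0,"dz":-0.022,"rx":0,"ry":0,"rz":0,"fingers":0.01}]'

```text
time: 9.63
eef_pos: [0.4674, 0.0367, 0.0833]
ee_rot: [0.39, -3.116, -0.0]
wrist_force: [-0.2, -0.4, -0.4]
finger_gap: 0.214
gripper_force: 58.8
```

Both holes are entered without force. Next I'll press gently.

Call:
jog_arm --plan '[{"dx":0,"dy":0,"dz":-0.003,"rx":0,"ry":0,"rz":0,"fingers":0.01},{"dx":0,"dy":0,"dz":-0.006,"rx":0,"ry":0,"rz":0,"fingers":0.01},{"dx":0,"dy":0,"dz":-0.009,"rx":0,"ry":0,"rz":0,"fingers":0.01},{"dx":0,"dy":0,"dz":-0.012,"rx":0,"ry":0,"rz":0,"fingers":0.01},{"dx":0,"dy":0,"dz":-0.012,"rx":0,"ry":0,"rz":0,"fingers":0.01},{"dx":0,"dy":0,"dz":-0.012,"rx":0,"ry":0,"rz":0,"fingers":0.01}]'

```text
time: 10.13
eef_pos: [0.4675, 0.0367, 0.0719]
ee_rot: [0.39, -3.117, -0.0]
wrist_force: [-3.3, -0.2, 2.3]
finger_gap: 0.214
gripper_force: 58.9
```

Call:
jog_arm --plan '[{"dx":0,"dy":0,"dz":-0.001,"rx":0,"ry":0,"rz":0,"fingers":0.01},{"dx":0,"dy":0,"dz":-0.002,"rx":0,"ry":0,"rz":0,"fingers":0.01},{"dx":0,"dy":0,"dz":-0.002,"rx":0,"ry":0,"rz":0,"fingers":0.01},{"dx":0,"dy":0,"dz":-0.002,"rx":0,"ry":0,"rz":0,"fingers":0.01}]'

```text
time: 10.47
eef_pos: [0.4677, 0.0367, 0.07]
ee_rot: [-0.39, 3.117, 0.0]
wrist_force: [-2.6, 0.6, 3.0]
finger_gap: 0.214
gripper_force: 58.9
```

Call:
jog_arm --plan '[{"dx":0,"dy":0,"dz":-0.001,"rx":0,"ry":0,"rz":0,"fingers":0.01},{"dx":0,"dy":0,"dz":-0.001,"rx":0,"ry":0,"rz":0,"fingers":0.01},{"dx":0,"dy":0,"dz":-0.001,"rx":0,"ry":0,"rz":0,"fingers":0.01}]'

```text
time: 10.72
eef_pos: [0.4676, 0.0367, 0.0692]
ee_rot: [-0.39, 3.117, 0.0]
wrist_force: [-3.6, -0.9, 5.8]
finger_gap: 0.218
gripper_force: 59.5
```

Call:
jog_arm --plan '[{"dx":0,"dy":0,"dz":-0.001,"rx":0,"ry":0,"rz":0,"fingers":0.01},{"dx":0,"dy":0,"dz":-0.001,"rx":0,"ry":0,"rz":0,"fingers":0.01},{"dx":0,"dy":0,"dz":-0.001,"rx":0,"ry":0,"rz":0,"fingers":0.01},{"dx":0,"dy":0,"dz":-0.001,"rx":0,"ry":0,"rz":0,"fingers":0.01}]'

```text
time: 11.05
eef_pos: [0.4676, 0.0367, 0.0688]
ee_rot: [-0.39, 3.117, -0.0]
wrist_force: [-6.2, -0.5, 18.8]
finger_gap: 0.21
gripper_force: 61.2
```

Call:
jog_arm --plan '[{"dx":0,"dy":0,"dz":-0.0005,"rx":0,"ry":0,"rz":0,"fingers":0.01},{"dx":0,"dy":0,"dz":-0.0005,"rx":0,"ry":0,"rz":0,"fingers":0.01},{"dx":0,"dy":0,"dz":-0.0005,"rx":0,"ry":0,"rz":0,"fingers":0.01},{"dx":0,"dy":0,"dz":-0.0005,"rx":0,"ry":0,"rz":0,"fingers":0.01}]'

```text
time: 11.38
eef_pos: [0.4676, 0.0367, 0.0687]
ee_rot: [-0.39, 3.116, -0.0]
wrist_force: [-7.4, -1.9, 25.5]
finger_gap: 0.211
gripper_force: 61.5
```

```bash
python3 - <<'E'
from h import *
s,t=snap('side','side5.png');_,w=snap('wrist','w5.png');print(s['eef_pos'],s['wrist_force'])
o=np.zeros((400,800,3),np.uint8);o[:,:400]=cv2.resize(w[120:280,240:400,::-1],(400,400),interpolation=cv2.INTER_CUBIC);o[:,400:]=cv2.resize(t[190:250,285:345,::-1],(400,400),interpolation=cv2.INTER_CUBIC);cv2.imwrite('pics/c8.png',o)
E
```

```text
[0.46759094 0.03667824 0.0686691 ] [-7.38044428 -1.9405897  25.45283951]
```

View pics/c8.png

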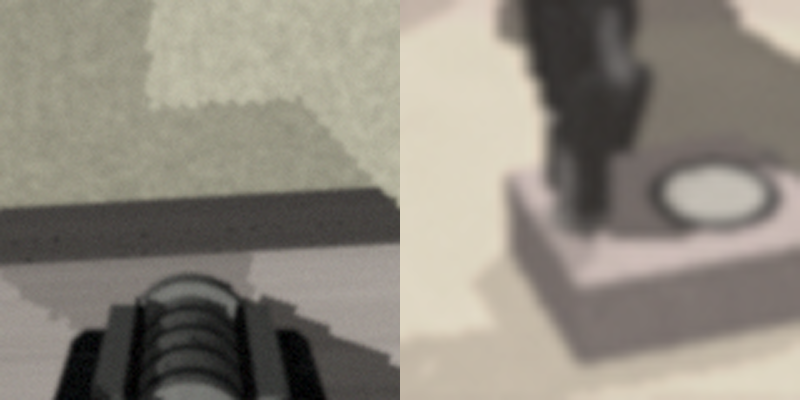

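The cover is fully shut: the side view shows no gap, and the wrist view shows one flush end face. The collar sits on the cover at wrist crop (190,285), with the fingers above it. Pressing force is about 25 N and steady, so I'm handing in.

```bash
python3 -c "
from station import order
print(order.hand_in())"
```

```text
the job is handed in; nothing more can be done
None
```

I handed the job in with the cover folded shut and the pin through both holes. The gripper still held the pin and pressed down with about 25 N; no verdict came back.

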